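Stop the polishing machine and hold its guard open

ROBOT

A 6-joint arm with a two-finger parallel gripper is mounted at the origin on the work surface. World frame = base frame: x ahead of the robot, y to its left, z up, the work surface at z = 0. Lengths are in m, angles in degrees, forces in N, time in s.
With the tool pointing down it reaches from about 0.325 to 0.775 m from the base axis. Payload 5.5 kg.
Tool frame: the origin (TCP) lies between the finger pads, 19 mm behind the fingertips; this is the grasp point; z points along the fingers, y is the direction in which the jaws open and shut (so a half turn about z gives the same grasp; the last joint's range is limited). The gripper opens to 88 mm and grips with 3 to 60 N. Pads are 20 mm wide; open, the fingers measure 115 mm over their backs; the gripper's body (75 mm by 178 mm) begins 61 mm behind the grasp point.
Start: joints at [-72.118, 5.22, 70.514, -0, 104.267, -3.249], TCP at [0.216, -0.56, 0.241] pointing down, gripper open.
Joint ranges: [-164.24, 164.24], [-49.07, 125.15], [9.68, 141.18], [-86.29, 266.29], [3.28, 154.24], [-151.56, 151.56]. Speed limits (degrees/s): [147.25, 147.25, 172.46, 180, 180, 180].

INTERFACE

Orientations are given as a 3x3 rotation matrix whose columns are the frame's x, y, z axes.
In Python, from bench import bot gives the robot as it stands.
- The arm moves only by the tool jog_arm, never from a script. Its argument "moves" is a list of rows, each an object with "delta_pos": the shift along the tool's x, y, z in mm, a list of three; "rotation": the turn, a rotation vector about the tool's x, y, z in rad, a list of three; "jaw": the opening, from 0 (shut) to 1 (fully open). In form: [{"delta_pos": [dx, dy, dz], "rotation": [wx, wy, wz], "jaw": jaw}, ...]. A call has 1 to 20 rows; each row shifts and turns the commanded pose from where the row before left it, along the tool's axes as they then stand; what a row does not reach is not made up. A row lasts 1/12 s, in which the tool goes at most 41.7 mm and 7.16 degrees, less where a joint would pass 70% of its speed; a pose out of reach is approached as far as the arm can. A call with a gripper value outside its range is refused whole. The fingers move at their own pace and stop on an object; the grip force is fixed at half the most. Time passes only in rows, so rows that do not move let the fingers close. It gives the time, the measured TCP pose, the force and the opening at its end, in the units of the state.
- bot.sense(): the state, without advancing time (a new reading comes with each control period).
- bot.read_camera(name): name is "scene" or "side" or "wrist"; returns the picture (420x560x3 uint8, red, green, blue); there is no depth.
- bot.calibration(name): a dict with "mtx" (3x3 intrinsics, pixels), "pose" (4x4, takes a point from camera to world coordinates). Camera axes: x right, y down, z forward; pixel columns grow to the right and rows downward; lengths in m; the calibration is good to about 2 mm. A picture is of the moment at which its call begins: read the wrist's pose just before it. calibration takes no time and is no camera call; for the wrist camera it gives the pose at the moment of the call.
- bot.job_done(): hands the job in, once; it reports no verdict.
The state is a dict: "t": time; "joints": joint angles; "dq": joint speeds; "joint_efforts": joint torques, N m; "eef_pos": TCP position; "tool_rot": TCP orientation; "ft_force": force on the tool from outside, world axes, zero at the start; "wrist_torque": the same for the moment, N m; "finger_gap": finger opening in m.
Only numpy, scipy, OpenCV 4.12 (cv2) and the standard library are available. Lean on these libraries where they do the work, as an engineer would, in place of code of your own. Each camera call takes 0.05 s, during which the arm holds its last target. There are 200 camera calls.

TASK

The connector polishing machine is to be unloaded: first turn its timer knob back until the pointer stands at the red zero mark, without running past it into the yellow run-on sector. Only then lift the clear guard by its red handle to 50 degrees open (not swung right back), so that a colleague can take out the jig while the wash water still runs down inside the guard. The guard falls shut by itself: finish still holding it by the handle at 50 degrees, with the timer left at zero and the things around the machine undisturbed.

Things in the scene. Friction and masses are not known exactly. Their poses are not given: they have to be found in the camera images.
- polisher: Bench polishing machine for fibre connectors, fixed: white housing 340 deep (x), 260 wide (y), aluminium deck 140 above the bench. Origin: centre of its underside; x from its front (robot side) to its back, z up. Its front (x -170 to -60) is a black console sloping down to the front at 25 degrees; on the deck behind it stands the clear guard, 72 tall, over a round table with a connector jig.
- timer (a joint): Timer knob, rad: 0 = pointer (black line on the knob's bar) at the red zero mark, straight up the slope to the machine's back. Positive = clockwise seen from above the console (minutes left); negative = past zero in the yellow run-on sector, stop at -0.6. Found between 0.6 and 1.5; stays where left, friction 0.04 N m.
- timer_grip (a point): Grip point of the timer knob, on its axis, 27 above the console's face, at machine y = -80. White finger bar 40 long, 12 wide, top 28 above the face, on a round skirt 46 across, 6 tall. The axis is square to the console: it leans 25 degrees from vertical towards the machine's front. Site z: outward along the axis; point x: along the bar to the pointer end (black line).
- guard (a joint): Opening angle of the clear guard, rad: 0 = shut on the deck, 0.873 = 50 degrees open; stop at 1.75. Hinged at its rear lower edge, the front swings up and back. It weighs 0.42 to 0.84 kg and falls shut from any angle below about 60 degrees when let go.
- guard_hinge (a point): Middle of the guard's hinge axis (along the machine's y), 145 above the bench, 125 behind the machine's origin; fixed.
- guard_handle (a point): Red handle on the guard's front: round bar 12 thick, 90 long along y at mid width, on an arm at each end (80 free between). Site: middle of the bar, 42 in front of the guard's face (36 free behind the bar). Shut, it is 219 in front of and 33 above the hinge axis, 178 above the bench, 60 above the console, 39 below the guard's top. It swings with the guard; the bar can turn between gripper pads.
- water_bottle: Bystander: clear water bottle with blue cap, 62 across, 200 tall, standing beside the machine; origin at the centre of its base.
- dispenser: Bystander: white pump dispenser, 72 across, 134 tall, standing beside the machine; origin at the centre of its base.
- spare_jig: Bystander: spare connector jig, square steel plate 120 x 120 x 8 with a ring of black connectors to 46 tall, lying beside the machine; origin at the centre of its underside.
- film_tub: Bystander: flat orange tub of polishing film, 126 across, 28 tall, beside the machine; origin at the centre of its underside.

How it is judged:
By the outcome, as a careful person would: the job done as asked, in the order asked, and still so for the second after the job is handed in, while the arm keeps its last pose, push and grip.
It also fails if it takes over 54 s, if anything falls off the work surface, if the arm or the gripper's body presses on something with over 40 N, if the wrist force passes 120 N, or if a joint passes its speed limit or range.

## Working session

There is one attempt and no reset: what is moved stays moved. The work goes in short steps, Python scripts to look and compute and a tool call to move; the robot and the scene stay as the last step left them, time stands still between calls to the robot, and variables do not carry over. Pictures are saved under pics/ and viewed, about 8 in all and at most 12, crops included, and the job is handed in when it is done.

Besides the shell and the picture viewer there is one more tool, called after "Request:" as a command line: name --argument value ..., lists and objects as JSON in quotes. jog_arm: Moves the arm, as the interface text tells. Its arguments: {"type":"object","properties":{"moves":{"type":"array"}},"required":["moves"]}

```bash
ls; mkdir -p pics; python3 - <<'E'
from bench import bot
import cv2,numpy as np
for n in("scene","side"):
    im=bot.read_camera(n); cv2.imwrite(f"pics/{n}0.png",im[:,:,::-1]); c=bot.calibration(n); print(n,np.round(c["mtx"],1).tolist(),np.round(c["pose"],3).tolist())
print(bot.sense())
E
```

```text
pics
scene [[384.4, 0.0, 277.5], [0.0, 384.4, 207.3], [0.0, 0.0, 1.0]] [[-0.681, 0.569, -0.461, 0.998], [0.732, 0.545, -0.41, 0.353], [0.018, -0.617, -0.787, 0.756], [0.0, 0.0, 0.0, 1.0]]
side [[501.7, 0.0, 276.0], [0.0, 501.7, 208.6], [0.0, 0.0, 1.0]] [[0.974, -0.182, 0.136, 0.434], [-0.227, -0.735, 0.639, -0.758], [-0.017, -0.654, -0.757, 1.048], [0.0, 0.0, 0.0, 1.0]]
{'t': 0.1, 'joints': array([-7.21192383e+01,  5.25825645e+00,  7.05736095e+01,  1.54759469e-04,
        1.04266220e+02, -3.25059673e+00]), 'dq': array([-0.00688072, -0.09325816, -0.14470306, -0.0594942 ,  0.07439685,
        0.00657571]), 'joint_efforts': array([ 1.48587918e-03, -4.47857380e+01, -4.07568955e+01,  6.99382718e-02,
        2.84520542e-02, -1.24449407e-04]), 'eef_pos': array([ 0.21621551, -0.55944678,  0.24033905]), 'tool_rot': array([[ 9.32756153e-01,  3.60507539e-01, -5.23132080e-04],
       [ 3.60507905e-01, -9.32754734e-01,  1.63003531e-03],
       [ 9.96860927e-05, -1.70901871e-03, -9.99998535e-01]]), 'ft_force': array([-0.1182722 ,  0.28782749,  0.17209564]), 'wrist_torque': array([-0.01836145,  0.01014921, -0.0615923 ]), 'finger_gap': 0.0875348405143718}
```

View pics/scene0.png

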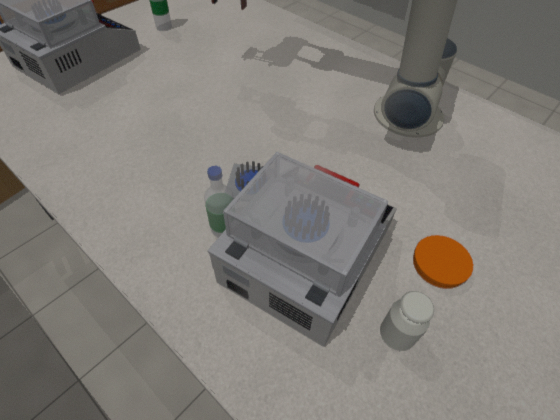

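View pics/side0.png

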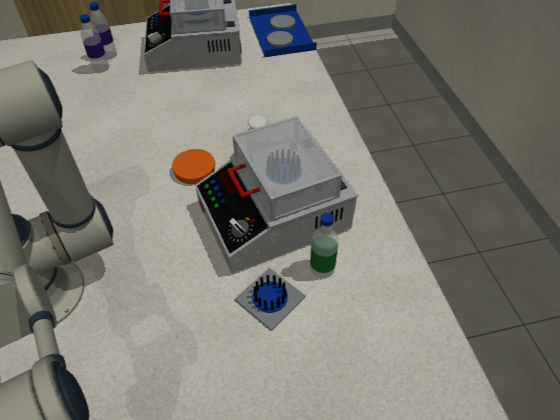

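```bash
cat > h.py <<'E'
import numpy as np,cv2
from bench import bot
def ray(c,uv):
    P=c["pose"]; d=P[:3,:3]@np.linalg.solve(c["mtx"],[uv[0],uv[1],1.]); return P[:3,3],d
def onz(c,uv,z):
    o,d=ray(c,uv); return o+d*(z-o[2])/d[2]
def proj(c,X):
    P=c["pose"]; q=c["mtx"]@(P[:3,:3].T@(np.asarray(X)-P[:3,3])); return q[:2]/q[2]
def red(im):
    h=cv2.cvtColor(im,cv2.COLOR_RGB2HSV); return (((h[...,0]<6)|(h[...,0]>174))&(h[...,1]>150)&(h[...,2]>90)).astype(np.uint8)
E
python3 - <<'E'
from h import *
im=cv2.imread("pics/side0.png")
cr=cv2.resize(im[115:275,185:365],None,fx=4.4,fy=3.7*4.4/4.4*1.0,interpolation=cv2.INTER_CUBIC)
cr=cv2.resize(im[140:275,185:365],None,fx=4.4,fy=4.4,interpolation=cv2.INTER_CUBIC)
cv2.imwrite("pics/side_crop.png",cr)
for n in("side","scene"):
    im=cv2.imread(f"pics/{n}0.png")[:,:,::-1].copy()
    k,l,s,ce=cv2.connectedComponentsWithStats(red(im))
    for i in range(1,k):
        if s[i,4]>8:print(n,s[i],ce[i])
E
```

```text
side [159   0   9  14  64] [161.671875   6.640625]
side [228 166  25  30 176] [237.57954545 181.18181818]
scene [332 173  27  13  80] [345.7125 179.1875]
```

View pics/side_crop.png

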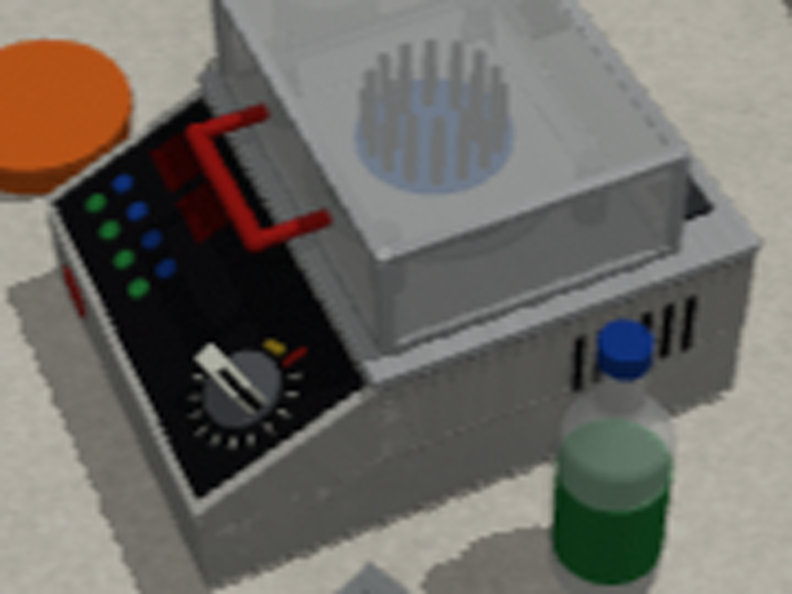

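```bash
python3 - <<'E'
from h import *
c=bot.calibration("side"); f=lambda u,v,z:onz(c,(185+u/4.4,140+v/4.4),z)
L=f(195,130,.178);R=f(255,243,.178)
print("handle",L,R,(L+R)/2,"len",np.linalg.norm(L-R))
d=L-R; print("yaw from handle",np.degrees(np.arctan2(-d[0],d[1])))
B=f(758,242,.14);F=f(372,380,.14)
print("deck R",B,F,"len",np.linalg.norm(B-F)); d=B-F; yaw=np.arctan2(d[1],d[0]);print("yaw",np.degrees(yaw))
C=f(200,505,.083);CL=f(55,205,.083);d=CL-C;print("front",C,CL,np.linalg.norm(d),np.degrees(np.arctan2(-d[0],d[1])))
for y in(yaw,np.arctan2(-d[0],d[1])):
    r=np.array([[np.cos(y),-np.sin(y)],[np.sin(y),np.cos(y)]])
    print("origin est from B,handle,C,CL", *[np.round(p[:2]-r@np.array(m),4) for p,m in((B,(.17,-.13)),((L+R)/2,(-.094,0)),(C,(-.17,-.13)),(CL,(-.17,.13)))])
    o=(B[:2]-r@np.array((.17,-.13)))
    for z in(.10,.11,.12):print("knob mach", z,np.round(r.T@(f(242,390,z)[:2]-o),4))
cs=bot.calibration("scene");print(onz(cs,(333,173),.178),onz(cs,(358,185),.178))
E
```

```text
handle [0.50741286 0.12889599 0.178     ] [0.52422764 0.03651662 0.178     ] [0.51582025 0.08270631 0.178     ] len 0.09389720954455281
yaw from handle 10.31597347723963
deck R [0.79965973 0.0043744  0.14      ] [ 0.57011485 -0.04003149  0.14      ] len 0.23380062586542247
yaw 10.948733437285624
front [ 0.47024478 -0.05672386  0.083     ] [0.42263477 0.18296646 0.083     ] 0.24437299465848997 11.234511067158923
origin est from B,handle,C,CL [0.6081 0.0997] [0.6081 0.1006] [0.6125 0.1032] [0.6142 0.0876]
knob mach 0.1 [-0.1196 -0.0765]
knob mach 0.11 [-0.1219 -0.0842]
knob mach 0.12 [-0.1241 -0.092 ]
origin est from B,handle,C,CL [0.6076 0.0988] [0.608 0.101] [0.6117 0.1039] [0.6147 0.0886]
knob mach 0.1 [-0.1193 -0.0751]
knob mach 0.11 [-0.1216 -0.0828]
knob mach 0.12 [-0.1239 -0.0905]
[0.51410208 0.07313318 0.178     ] [0.50524647 0.12987848 0.178     ]
```

```bash
cat >> h.py <<'E'
from scipy.spatial.transform import Rotation as Ro
O=np.array([.608,.100,0]); YAW=np.radians(10.8)
def M(): return Ro.from_euler('z',YAW).as_matrix()
def w(p): return O+M()@np.asarray(p)
KN=np.array([-.131,-.08,.1305]); s,co=np.sin(np.radians(25)),np.cos(np.radians(25))
N=np.array([-s,0,co]); U=np.array([co,0,s])
def knobR(th):
    p=np.cos(th)*U+np.sin(th)*np.array([0,-1,0]); x=-p; z=-N
    return M()@np.c_[x,np.cross(z,x),z]
def go(p,R):
    st=bot.sense(); A=st["tool_rot"]; d=np.asarray(p)-st["eef_pos"]
    print("now",np.round(st["eef_pos"],4),"j",np.round(st["joints"],1),"F",np.round(st["ft_force"],1),"t",st["t"])
    print("shift(mm, tool axes now)",np.round(A.T@d*1000,1),"(after turn)",np.round(R.T@d*1000,1),"rot",np.round(Ro.from_matrix(A.T@R).as_rotvec(),4))
E
python3 - <<'E'
from h import *
c=bot.calibration("side")
def onplane(u,v,h):
    o,d=ray(c,(185+u/4.4,140+v/4.4)); n=M()@N; q=w(KN)+(h-.027)*n; return M().T@(o+d*((q-o)@n)/(d@n)-O)
a=onplane(267,409,.028);b=onplane(207,351,.028);d=a-b
print(a,b,(a+b)/2,np.linalg.norm(d),"theta",np.degrees(np.arctan2(-d[1],d@U)))
z=onplane(298,353,0)-KN+.027*N;print("zero mark from axis",z, np.degrees(np.arctan2(-z[1],z@U)))
go(w(KN+.09*N),knobR(1.4))
E
```

```text
[-0.12028832 -0.12279089  0.13659831] [-0.13366034 -0.06755048  0.13036284] [-0.12697433 -0.09517068  0.13348058] 0.05717686930560421 theta 75.0457187143305
zero mark from axis [ 0.03254634 -0.00223137  0.01517661] 3.5555825872728932
now [ 0.2162 -0.5594  0.2403] j [-72.1   5.3  70.6   0.  104.3  -3.3] F [-0.1  0.3  0.2] t 0.1
shift(mm, tool axes now) [ 422.5 -425.4   29. ] (after turn) [436.9 375.4 169. ] rot [-0.3975  0.2754 -1.5346]
```

Request:
jog_arm --moves '[{"delta_pos": [23.5, -23.6, 1.6], "rotation": [0, 0, 0], "jaw": 0.5}, {"delta_pos": [23.5, -23.6, 1.6], "rotation": [0, 0, 0], "jaw": 0.5}, {"delta_pos": [23.5, -23.6, 1.6], "rotation": [0, 0, 0], "jaw": 0.5}, {"delta_pos": [23.5, -23.6, 1.6], "rotation": [0, 0, 0], "jaw": 0.5}, {"delta_pos": [23.5, -23.6, 1.6], "rotation": [0, 0, 0], "jaw": 0.5}, {"delta_pos": [23.5, -23.6, 1.6], "rotation": [0, 0, 0], "jaw": 0.5}, {"delta_pos": [23.5, -23.6, 1.6], "rotation": [0, 0, 0], "jaw": 0.5}, {"delta_pos": [23.5, -23.6, 1.6], "rotation": [0, 0, 0], "jaw": 0.5}, {"delta_pos": [23.5, -23.6, 1.6], "rotation": [0, 0, 0], "jaw": 0.5}, {"delta_pos": [23.5, -23.6, 1.6], "rotation": [0, 0, 0], "jaw": 0.5}, {"delta_pos": [23.5, -23.6, 1.6], "rotation": [0, 0, 0], "jaw": 0.5}, {"delta_pos": [23.5, -23.6, 1.6], "rotation": [0, 0, 0], "jaw": 0.5}, {"delta_pos": [23.5, -23.6, 1.6], "rotation": [0, 0, 0], "jaw": 0.5}, {"delta_pos": [23.5, -23.6, 1.6], "rotation": [0, 0, 0], "jaw": 0.5}, {"delta_pos": [23.5, -23.6, 1.6], "rotation": [0, 0, 0], "jaw": 0.5}, {"delta_pos": [23.5, -23.6, 1.6], "rotation": [0, 0, 0], "jaw": 0.5}, {"delta_pos": [23.5, -23.6, 1.6], "rotation": [0, 0, 0], "jaw": 0.5}]'

```text
t: 1.52
eef_pos: [0.4445, -0.0397, 0.2138]
tool_rot: [[0.933, 0.361, -0.0], [0.361, -0.933, -0.0], [-0.0, -0.0, -1.0]]
ft_force: [0.7, -0.2, 0.4]
finger_gap: 0.0439
```

Request:
jog_arm --moves '[{"delta_pos": [23.5, -23.6, 1.6], "rotation": [0, 0, 0], "jaw": 0.5}, {"delta_pos": [0, 0, 0], "rotation": [-0.0284, 0.0197, -0.1096], "jaw": 0.5}, {"delta_pos": [0, 0, 0], "rotation": [-0.0284, 0.0197, -0.1096], "jaw": 0.5}, {"delta_pos": [0, 0, 0], "rotation": [-0.0284, 0.0197, -0.1096], "jaw": 0.5}, {"delta_pos": [0, 0, 0], "rotation": [-0.0284, 0.0197, -0.1096], "jaw": 0.5}, {"delta_pos": [0, 0, 0], "rotation": [-0.0284, 0.0197, -0.1096], "jaw": 0.5}, {"delta_pos": [0, 0, 0], "rotation": [-0.0284, 0.0197, -0.1096], "jaw": 0.5}, {"delta_pos": [0, 0, 0], "rotation": [-0.0284, 0.0197, -0.1096], "jaw": 0.5}, {"delta_pos": [0, 0, 0], "rotation": [-0.0284, 0.0197, -0.1096], "jaw": 0.5}, {"delta_pos": [0, 0, 0], "rotation": [-0.0284, 0.0197, -0.1096], "jaw": 0.5}, {"delta_pos": [0, 0, 0], "rotation": [-0.0284, 0.0197, -0.1096], "jaw": 0.5}, {"delta_pos": [0, 0, 0], "rotation": [-0.0284, 0.0197, -0.1096], "jaw": 0.5}, {"delta_pos": [0, 0, 0], "rotation": [-0.0284, 0.0197, -0.1096], "jaw": 0.5}, {"delta_pos": [0, 0, 0], "rotation": [-0.0284, 0.0197, -0.1096], "jaw": 0.5}, {"delta_pos": [0, 0, 0], "rotation": [-0.0284, 0.0197, -0.1096], "jaw": 0.5}, {"delta_pos": [0, 0, 0], "rotation": [0, 0, 0], "jaw": 0.5}]'

```text
t: 2.85
eef_pos: [0.4572, -0.0115, 0.2118]
tool_rot: [[-0.338, 0.844, 0.416], [0.938, 0.338, 0.078], [-0.074, 0.417, -0.906]]
ft_force: [-0.8, -0.0, 0.6]
finger_gap: 0.044
```

```bash
python3 - <<'E'
from h import *
go(w(KN+.09*N),knobR(1.4))
c=bot.calibration("wrist");im=bot.read_camera("wrist");cv2.imwrite("pics/w1.png",im[:,:,::-1]); np.savez("pics/w1.npz",**c)
print(proj(c,w(KN)),proj(c,w([-.094,0,.178])))
E
```

```text
now [ 0.4572 -0.0115  0.2118] j [-12.7 -40.6 113.5   9.7  83.9 -32.6] F [-0.8 -0.   0.6] t 2.85
shift(mm, tool axes now) [ 1.2  0.3 -0.2] (after turn) [ 1.2  0.3 -0.2] rot [0.0004 0.0011 0.0035]
[277.83414412 214.82185674] [393.20864059 113.15414721]
```

View pics/w1.png

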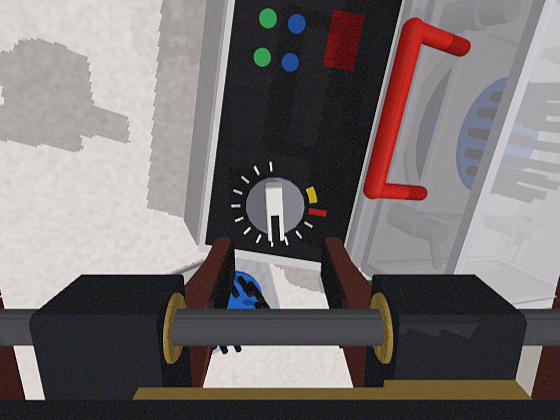

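```bash
python3 - <<'E'
from h import *
c=dict(np.load("pics/w1.npz")); im=cv2.imread("pics/w1.png")[:,:,::-1].copy()
def onp(uv,h):
    o,d=ray(c,uv); n=M()@N; q=w(KN)+(h-.027)*n; return M().T@(o+d*((q-o)@n)/(d@n)-O)
g=im.astype(int); bar=((g.min(2)>190)).astype(np.uint8)
sub=np.zeros_like(bar); sub[178:250,258:296]=bar[178:250,258:296]
k,l,s_,ce=cv2.connectedComponentsWithStats(sub)
i=1+np.argmax(s_[1:,4]);pts=np.argwhere(l==i)[:,::-1].astype(np.float32);r=cv2.minAreaRect(pts);bx=cv2.boxPoints(r);print(s_[i],r)
bx=bx[np.argsort(bx[:,1])];a=bx[:2].mean(0);b=bx[2:].mean(0)
A,B=onp(b,.028),onp(a,.028);d=A-B;print("bar ends",A,B,"mid",(A+B)/2,"len",np.linalg.norm(d),"theta",np.arctan2(-d[1],d@U))
rm=red(im);k,l,s_,ce=cv2.connectedComponentsWithStats(rm)
ctr=(A+B)/2-.028*N
for j in range(1,k):
    if 40<s_[j,4]<400:
        z=onp(ce[j],0)-ctr;print("zero?",s_[j],ce[j],np.round(z,4),"ang",np.arctan2(-z[1],z@U))
H1=onz(c,(414,27),.178);H2=onz(c,(375,190),.178);dd=H1-H2;print("handle mach",M().T@(H1-O),M().T@(H2-O),"yaw",np.degrees(np.arctan2(-dd[0],dd[1])))
E
```

```text
[266 188  18  58 588] ((274.9923400878906, 216.3615264892578), (56.85676956176758, 15.47613525390625), 86.8201675415039)
bar ends [-0.12874575 -0.10206715  0.13265455] [-0.13722807 -0.06119396  0.12869918] mid [-0.13298691 -0.08163056  0.13067687] len 0.041931042105561527 theta 1.3456952906979203
zero? [332  10  12   9  64] [336.671875  13.65625 ] [0.0162 0.1414 0.0075] ang -1.4452010793114451
zero? [323  32  16  35 333] [330.45945946  49.32432432] [0.0167 0.1188 0.0078] ang -1.4166638051667562
zero? [308 208  19   9 113] [316.96460177 211.9380531 ] [0.03   0.0013 0.014 ] ang -0.040649416985157734
handle mach [-0.09479633  0.0457045   0.178     ] [-0.09293253 -0.04607881  0.178     ] yaw 11.963322557129162
```

```bash
python3 - <<'E'
from h import *
print("keep knob world",w([-.1325,-.0805,.1305]))
k=w([-.1325,-.0805,.1305])
YAW2=np.radians(11.2);R=Ro.from_euler('z',YAW2).as_matrix();o=k-R@np.array([-.1325,-.08,.1305]);print(o)
open("h.py","a").write(f"\nO=np.array({o.tolist()}); O[2]=0; YAW=np.radians(11.2); KN=np.array([-.1325,-.08,.1305])\n")
E
python3 - <<'E'
from h import *
go(w(KN+.001*N),knobR(1.35))
E
```

```text
keep knob world [ 0.49293114 -0.00390215  0.1305    ]
[0.60736895 0.10031032 0.        ]
now [ 0.4573 -0.0116  0.212 ] j [-12.7 -40.5 113.5   9.6  84.  -32.1] F [-0.  -0.4 -0.1] t 2.9
shift(mm, tool axes now) [ 1.2 -1.2 88.2] (after turn) [ 0.9 -1.2 88.2] rot [-0.0014  0.0049 -0.0596]
```

Request:
jog_arm --moves '[{"delta_pos": [1, -1.2, 10], "rotation": [0, 0, -0.056], "jaw": 0.5}, {"delta_pos": [0, 0, 18], "rotation": [0, 0, 0], "jaw": 0.5}, {"delta_pos": [0, 0, 18], "rotation": [0, 0, 0], "jaw": 0.5}, {"delta_pos": [0, 0, 18], "rotation": [0, 0, 0], "jaw": 0.5}, {"delta_pos": [0, 0, 10], "rotation": [0, 0, 0], "jaw": 0.5}, {"delta_pos": [0, 0, 6], "rotation": [0, 0, 0], "jaw": 0.5}, {"delta_pos": [0, 0, 4], "rotation": [0, 0, 0], "jaw": 0.5}, {"delta_pos": [0, 0, 3], "rotation": [0, 0, 0], "jaw": 0.5}, {"delta_pos": [0, 0, 0], "rotation": [0, 0, 0], "jaw": 0.5}, {"delta_pos": [0, 0, 0], "rotation": [0, 0, 0], "jaw": 0.5}]'

```text
t: 3.73
eef_pos: [0.4928, -0.0037, 0.134]
tool_rot: [[-0.382, 0.825, 0.417], [0.919, 0.386, 0.078], [-0.097, 0.413, -0.906]]
ft_force: [-1.1, 1.2, -0.2]
finger_gap: 0.0438
```

Request:
jog_arm --moves '[{"delta_pos": [0, 0, 0], "rotation": [0, 0, 0], "jaw": 0.1}, {"delta_pos": [0, 0, 0], "rotation": [0, 0, 0], "jaw": 0.0}, {"delta_pos": [0, 0, 0], "rotation": [0, 0, 0], "jaw": 0.0}, {"delta_pos": [0, 0, 0], "rotation": [0, 0, 0], "jaw": 0.0}, {"delta_pos": [0, 0, 0], "rotation": [0, 0, 0], "jaw": 0.0}, {"delta_pos": [0, 0, 0], "rotation": [0, 0, 0], "jaw": 0.0}, {"delta_pos": [0, 0, 0], "rotation": [0, 0, 0], "jaw": 0.0}, {"delta_pos": [0, 0, 0], "rotation": [0, 0, 0], "jaw": 0.0}]'

```text
t: 4.4
eef_pos: [0.4912, -0.0044, 0.1324]
tool_rot: [[-0.383, 0.827, 0.412], [0.919, 0.387, 0.076], [-0.096, 0.408, -0.908]]
ft_force: [-9.3, -3.5, 3.2]
finger_gap: 0.0121
```

```bash
python3 - <<'E'
from h import *
go(w(KN+.001*N),knobR(0.03))
print(bot.sense()["wrist_torque"],bot.sense()["finger_gap"])
E
```

```text
now [ 0.4912 -0.0044  0.1324] j [-10.2 -34.6 117.9   8.9  73.5 -34.8] F [-9.3 -3.5  3.2] t 4.4
shift(mm, tool axes now) [-0.1  0.8  1.5] (after turn) [-0.8  0.1  1.5] rot [-6.9000e-03  5.0000e-04 -1.3199e+00]
[-0.57844026  1.36255102 -0.18767044] 0.012078525322734285
```

Request:
jog_arm --moves '[{"delta_pos": [0, -2.3, 0], "rotation": [0, 0, 0], "jaw": 0.0}, {"delta_pos": [0, 0, 0], "rotation": [0, 0, -0.065], "jaw": 0.0}, {"delta_pos": [0, 0, 0], "rotation": [0, 0, -0.065], "jaw": 0.0}, {"delta_pos": [0, 0, 0], "rotation": [0, 0, -0.065], "jaw": 0.0}, {"delta_pos": [0, 0, 0], "rotation": [0, 0, -0.065], "jaw": 0.0}, {"delta_pos": [0, 0, 0], "rotation": [0, 0, -0.065], "jaw": 0.0}, {"delta_pos": [0, 0, 0], "rotation": [0, 0, -0.065], "jaw": 0.0}, {"delta_pos": [0, 0, 0], "rotation": [0, 0, -0.065], "jaw": 0.0}, {"delta_pos": [0, 0, 0], "rotation": [0, 0, -0.065], "jaw": 0.0}, {"delta_pos": [0, 0, 0], "rotation": [0, 0, -0.065], "jaw": 0.0}, {"delta_pos": [0, 0, 0], "rotation": [0, 0, -0.065], "jaw": 0.0}, {"delta_pos": [0, 0, 0], "rotation": [0, 0, -0.065], "jaw": 0.0}, {"delta_pos": [0, 0, 0], "rotation": [0, 0, -0.065], "jaw": 0.0}, {"delta_pos": [0, 0, 0], "rotation": [0, 0, -0.065], "jaw": 0.0}, {"delta_pos": [0, 0, 0], "rotation": [0, 0, -0.065], "jaw": 0.0}, {"delta_pos": [0, 0, 0], "rotation": [0, 0, -0.065], "jaw": 0.0}, {"delta_pos": [0, 0, 0], "rotation": [0, 0, -0.065], "jaw": 0.0}, {"delta_pos": [0, 0, 0], "rotation": [0, 0, -0.065], "jaw": 0.0}, {"delta_pos": [0, 0, 0], "rotation": [0, 0, 0], "jaw": 0.0}, {"delta_pos": [0, 0, 0], "rotation": [0, 0, 0], "jaw": 0.0}]'

```text
t: 6.07
eef_pos: [0.4911, -0.0043, 0.1325]
tool_rot: [[-0.908, 0.03, 0.417], [0.069, 0.995, 0.078], [-0.412, 0.1, -0.905]]
ft_force: [4.7, 1.4, -0.2]
finger_gap: 0.0116
```

```bash
python3 - <<'E'
from h import *
go(w(KN+.001*N),knobR(0.0))
print(bot.sense()["wrist_torque"],bot.sense()["finger_gap"])
c=bot.calibration("wrist");im=bot.read_camera("wrist");cv2.imwrite("pics/w2.png",im[:,:,::-1]); np.savez("pics/w2.npz",**c)
E
```

```text
now [ 0.4911 -0.0043  0.1325] j [-10.4 -34.9 118.2   9.2  73.3 -98.2] F [ 4.7  1.4 -0.2] t 6.0667
shift(mm, tool axes now) [-0.9  0.2  1.6] (after turn) [-0.9 -0.   1.6] rot [-0.0037  0.0025 -0.2466]
[ 0.25461404 -0.56711605  0.11822743] 0.011630248711800958
```

View pics/w2.png

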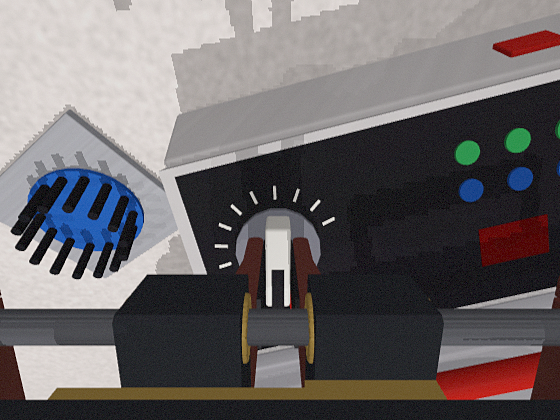

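```bash
python3 - <<'E'
from h import *
c=dict(np.load("pics/w2.npz")); im=cv2.imread("pics/w2.png").astype(int)
n=M()@N; q=w(KN)-.027*N@M().T
pt=[]
for u in range(190,550,4):
    col=im[:,u].max(1); pred=178-(u-176)*93/384
    v=[r for r in range(int(pred)-12,int(pred)+14) if col[r]<70 and col[r-1]>=70]
    if v: pt.append((u,v[0]-.5))
pt=np.array(pt,float)
X=[]
for p in pt:
    o,d=ray(c,p); X.append(o+d*((q-o)@n)/(d@n))
X=np.array(X)
vx,vy,x0,y0=cv2.fitLine(X[:,:2].astype(np.float32),cv2.DIST_HUBER,0,.0005,.01).ravel()
res=(X[:,0]-x0)*vy-(X[:,1]-y0)*vx
print(len(pt),"yaw",np.degrees(np.arctan(-vx/vy)),"res mm",np.std(res)*1e3,"edge len",np.ptp(X[:,1]),"z",X[:,2].mean(),"mach x",(X-O)@M()[:,0]@np.ones(len(X))/len(X))
A=bot.sense()["tool_rot"];print(np.round(A,4))
E
```

```text
90 yaw 11.022201 res mm 0.16014699736370316 edge len 0.17377287719639214 z 0.0841141614023841 mach x -0.1680873091411092
[[-0.9084  0.0302  0.417 ]
 [ 0.0691  0.9945  0.0785]
 [-0.4123  0.1001 -0.9055]]
```

Request:
jog_arm --moves '[{"delta_pos": [0, 0, 0], "rotation": [0, 0, -0.046], "jaw": 0.0}, {"delta_pos": [0, 0, 0], "rotation": [0, 0, -0.046], "jaw": 0.0}, {"delta_pos": [0, 0, 0], "rotation": [0, 0, -0.046], "jaw": 0.0}, {"delta_pos": [0, 0, 0], "rotation": [0, 0, -0.046], "jaw": 0.0}, {"delta_pos": [0, 0, 0], "rotation": [0, 0, -0.03], "jaw": 0.0}, {"delta_pos": [0, 0, 0], "rotation": [0, 0, -0.016], "jaw": 0.0}, {"delta_pos": [0, 0, 0], "rotation": [0, 0, 0], "jaw": 0.0}, {"delta_pos": [0, 0, 0], "rotation": [0, 0, 0], "jaw": 0.0}, {"delta_pos": [0, 0, 0], "rotation": [0, 0, 0], "jaw": 0.0}]'

```text
t: 6.87
eef_pos: [0.491, -0.0042, 0.1325]
tool_rot: [[-0.891, -0.178, 0.417], [-0.16, 0.984, 0.079], [-0.424, 0.003, -0.906]]
ft_force: [5.0, 2.3, -1.3]
finger_gap: 0.0115
```

```bash
python3 - <<'E'
from h import *
go(w(KN+.001*N),knobR(0.0))
print(bot.sense()["wrist_torque"],bot.sense()["finger_gap"])
E
```

```text
now [ 0.491  -0.0042  0.1325] j [ -10.4  -34.9  118.2    9.2   73.3 -111.4] F [ 5.   2.3 -1.3] t 6.8667
shift(mm, tool axes now) [-0.9 -0.   1.6] (after turn) [-0.9 -0.   1.6] rot [-0.0039  0.0018 -0.0165]
[ 0.43017934 -0.66831434  0.12044992] 0.011498359112179165
```

Request:
jog_arm --moves '[{"delta_pos": [0, 0, 0], "rotation": [0, 0, 0], "jaw": 0.4}, {"delta_pos": [0, 0, 0], "rotation": [0, 0, 0], "jaw": 0.4}, {"delta_pos": [0, 0, 0], "rotation": [0, 0, 0], "jaw": 0.4}, {"delta_pos": [0, 0, 0], "rotation": [0, 0, 0], "jaw": 0.4}, {"delta_pos": [0, 0, -6], "rotation": [0, 0, 0], "jaw": 0.4}, {"delta_pos": [0, 0, -14], "rotation": [0, 0, 0], "jaw": 0.4}, {"delta_pos": [0, 0, -20], "rotation": [0, 0, 0], "jaw": 0.4}, {"delta_pos": [0, 0, -20], "rotation": [0, 0, 0], "jaw": 0.4}, {"delta_pos": [0, 0, -20], "rotation": [0, 0, 0], "jaw": 0.4}, {"delta_pos": [0, 0, -8], "rotation": [0, 0, 0], "jaw": 0.4}]'

```text
t: 7.7
eef_pos: [0.454, -0.0117, 0.2157]
tool_rot: [[-0.89, -0.179, 0.42], [-0.162, 0.984, 0.077], [-0.427, 0.001, -0.904]]
ft_force: [-0.9, -0.8, 0.5]
finger_gap: 0.0351
```

Request:
jog_arm --moves '[{"delta_pos": [0, 0, 0], "rotation": [0, 0, 0.11], "jaw": 0.4}, {"delta_pos": [0, 0, 0], "rotation": [0, 0, 0.11], "jaw": 0.4}, {"delta_pos": [0, 0, 0], "rotation": [0, 0, 0.11], "jaw": 0.4}, {"delta_pos": [0, 0, 0], "rotation": [0, 0, 0.11], "jaw": 0.4}, {"delta_pos": [0, 0, 0], "rotation": [0, 0, 0.11], "jaw": 0.4}, {"delta_pos": [0, 0, 0], "rotation": [0, 0, 0.11], "jaw": 0.4}, {"delta_pos": [0, 0, 0], "rotation": [0, 0, 0.11], "jaw": 0.4}, {"delta_pos": [0, 0, 0], "rotation": [0, 0, 0.11], "jaw": 0.4}, {"delta_pos": [0, 0, 0], "rotation": [0, 0, 0.11], "jaw": 0.4}, {"delta_pos": [0, 0, 0], "rotation": [0, 0, 0.11], "jaw": 0.4}, {"delta_pos": [0, 0, 0], "rotation": [0, 0, 0.11], "jaw": 0.4}, {"delta_pos": [0, 0, 0], "rotation": [0, 0, 0.11], "jaw": 0.4}, {"delta_pos": [0, 0, 0], "rotation": [0, 0, 0.11], "jaw": 0.4}, {"delta_pos": [0, 0, 0], "rotation": [0, 0, 0.11], "jaw": 0.4}, {"delta_pos": [0, 0, 0], "rotation": [0, 0, 0], "jaw": 0.4}, {"delta_pos": [0, 0, 0], "rotation": [0, 0, 0], "jaw": 0.4}]'

```text
t: 9.03
eef_pos: [0.454, -0.0114, 0.2116]
tool_rot: [[-0.209, 0.885, 0.415], [0.978, 0.195, 0.078], [-0.012, 0.423, -0.906]]
ft_force: [-0.5, 0.3, -0.2]
finger_gap: 0.0352
```

```bash
python3 - <<'E'
from h import *
HD=np.array([-.094,0,.178])
R=M()@np.array([[0,1,0],[1,0,0],[0,0,-1.]])   # x=+y, y=+x, z down
go(w(HD+[0,0,.06]),R)
c=bot.calibration("wrist");im=bot.read_camera("wrist");cv2.imwrite("pics/w3.png",im[:,:,::-1]); np.savez("pics/w3.npz",**c)
u,v=proj(c,w(KN)).astype(int);print(u,v)
k=cv2.resize(im[v-70:v+70,u-70:u+90],None,fx=5,fy=5/1.2*1.0,interpolation=cv2.INTER_CUBIC)[:,:,::-1]
k=cv2.resize(im[v-55:v+55,u-60:u+90],None,fx=5,fy=5,interpolation=cv2.INTER_CUBIC)[:,:,::-1]
cv2.imwrite("pics/w3c.png",k); print((u-60,v-55),k.shape)
E
```

```text
now [ 0.454  -0.0114  0.2116] j [-12.8 -41.1 113.8   9.7  84.2 -24.1] F [-0.5  0.3 -0.2] t 9.0333
shift(mm, tool axes now) [78.2 83.5  8.8] (after turn) [ 79.8  78.2 -26.4] rot [0.4363 0.0084 0.0178]
279 216
(np.int64(219), np.int64(161)) (550, 750, 3)
```

View pics/w3c.png

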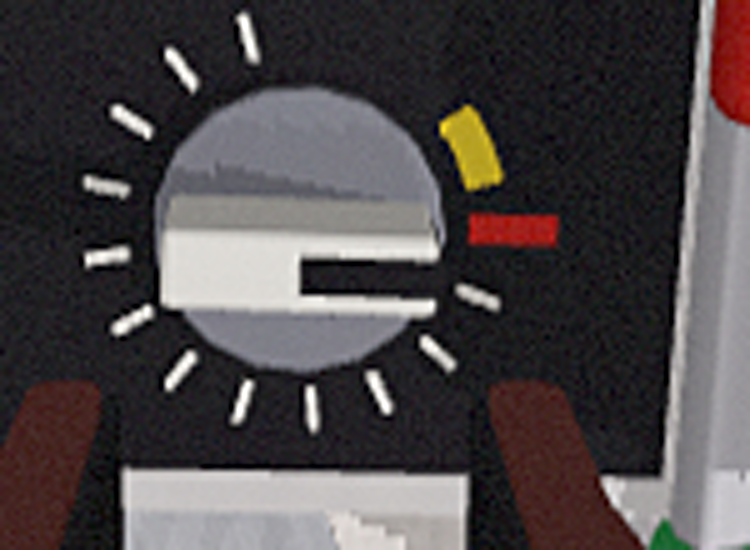

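Request:
jog_arm --moves '[{"delta_pos": [0, 0, 0], "rotation": [0.109, 0.002, 0.0045], "jaw": 0.4}, {"delta_pos": [0, 0, 0], "rotation": [0.109, 0.002, 0.0045], "jaw": 0.4}, {"delta_pos": [0, 0, 0], "rotation": [0.109, 0.002, 0.0045], "jaw": 0.4}, {"delta_pos": [0, 0, 0], "rotation": [0.109, 0.002, 0.0045], "jaw": 0.4}, {"delta_pos": [0, 0, -26], "rotation": [0, 0, 0], "jaw": 0.4}, {"delta_pos": [16, 15.6, 0], "rotation": [0, 0, 0], "jaw": 0.4}, {"delta_pos": [16, 15.6, 0], "rotation": [0, 0, 0], "jaw": 0.4}, {"delta_pos": [16, 15.6, 0], "rotation": [0, 0, 0], "jaw": 0.4}, {"delta_pos": [16, 15.6, 0], "rotation": [0, 0, 0], "jaw": 0.4}, {"delta_pos": [16, 15.6, 0], "rotation": [0, 0, 0], "jaw": 0.4}, {"delta_pos": [0, 0, 0], "rotation": [0, 0, 0], "jaw": 0.4}, {"delta_pos": [0, 0, 0], "rotation": [0, 0, 0], "jaw": 0.4}]'

```text
t: 10.08
eef_pos: [0.5154, 0.0826, 0.2373]
tool_rot: [[-0.195, 0.981, -0.001], [0.981, 0.195, 0.001], [0.001, -0.001, -1.0]]
ft_force: [0.5, -0.5, 0.9]
finger_gap: 0.0349
```

```bash
python3 - <<'E'
from h import *
HD=np.array([-.094,0,.178])
R=M()@np.array([[0,1,0],[1,0,0],[0,0,-1.]])
go(w(HD+[0,0,.002]),R)
c=bot.calibration("wrist");im=bot.read_camera("wrist");cv2.imwrite("pics/w4.png",im[:,:,::-1]); np.savez("pics/w4.npz",**c)
print([np.round(proj(c,w(HD+[0,y,0]))) for y in(-.045,0,.045)])
E
```

```text
now [0.5154 0.0826 0.2373] j [  5.3  -6.8  82.8   0.  104.   -5.9] F [ 0.5 -0.5  0.9] t 10.0833
shift(mm, tool axes now) [-0.6 -0.3 57.3] (after turn) [-0.5 -0.3 57.3] rot [-0.0007 -0.0009  0.0007]
[array([277., 296.]), array([277., 232.]), array([277., 159.])]
```

View pics/w4.png

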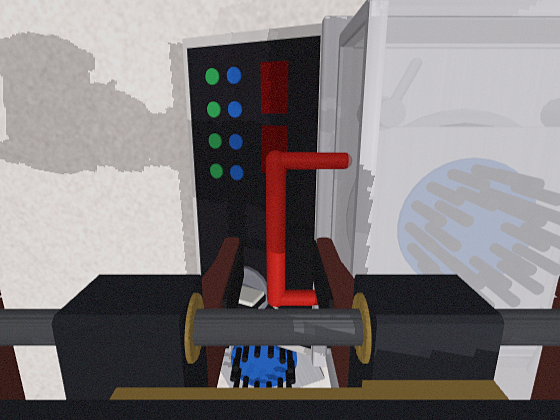

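Request:
jog_arm --moves '[{"delta_pos": [0, 0, 10], "rotation": [0, 0, 0], "jaw": 0.4}, {"delta_pos": [0, 0, 14], "rotation": [0, 0, 0], "jaw": 0.4}, {"delta_pos": [0, 0, 14], "rotation": [0, 0, 0], "jaw": 0.4}, {"delta_pos": [0, 0, 12], "rotation": [0, 0, 0], "jaw": 0.4}, {"delta_pos": [0, 0, 7], "rotation": [0, 0, 0], "jaw": 0.4}, {"delta_pos": [0, 0, 0], "rotation": [0, 0, 0], "jaw": 0.4}, {"delta_pos": [0, 0, 0], "rotation": [0, 0, 0], "jaw": 0.1}, {"delta_pos": [0, 0, 0], "rotation": [0, 0, 0], "jaw": 0}, {"delta_pos": [0, 0, 0], "rotation": [0, 0, 0], "jaw": 0}, {"delta_pos": [0, 0, 0], "rotation": [0, 0, 0], "jaw": 0}, {"delta_pos": [0, 0, 0], "rotation": [0, 0, 0], "jaw": 0}, {"delta_pos": [0, 0, 0], "rotation": [0, 0, 0], "jaw": 0}]'

```text
t: 11.13
eef_pos: [0.5143, 0.0818, 0.182]
tool_rot: [[-0.191, 0.982, -0.002], [0.982, 0.191, 0.0], [0.001, -0.002, -1.0]]
ft_force: [-7.5, -1.5, 2.6]
finger_gap: 0.0111
```

```bash
python3 - <<'E'
from h import *
s=bot.sense();print(s["finger_gap"],s["ft_force"],s["eef_pos"],M().T@(s["eef_pos"]-O))
r=np.hypot(219,33);p0=np.arctan2(33,219)
P=[np.array([-r*np.cos(p0+np.radians(a)),r*np.sin(p0+np.radians(a))]) for a in np.arange(0,51,2.5)]
for i in range(20): print(np.round(P[i+1]-P[i],1).tolist())
E
```

```text
0.01109792040938732 [-7.53107508 -1.54776309  2.63224236] [0.51427296 0.08182236 0.1819995 ] [-9.49139868e-02 -5.34212450e-05  1.81999498e-01]
[1.6, 9.5]
[2.1, 9.4]
[2.5, 9.3]
[2.9, 9.2]
[3.3, 9.1]
[3.7, 8.9]
[4.1, 8.8]
[4.4, 8.6]
[4.8, 8.4]
[5.2, 8.2]
[5.5, 7.9]
[5.9, 7.7]
[6.2, 7.4]
[6.5, 7.1]
[6.8, 6.9]
[7.1, 6.6]
[7.4, 6.2]
[7.6, 5.9]
[7.9, 5.6]
[8.1, 5.2]
```

Request:
jog_arm --moves '[{"delta_pos": [0, 0.8, -4.8], "rotation": [0, 0, 0], "jaw": 0}, {"delta_pos": [0, 0.8, -4.7], "rotation": [0, 0, 0], "jaw": 0}, {"delta_pos": [0, 1.0, -4.7], "rotation": [0, 0, 0], "jaw": 0}, {"delta_pos": [0, 1.1, -4.7], "rotation": [0, 0, 0], "jaw": 0}, {"delta_pos": [0, 2.5, -9.3], "rotation": [0, 0, 0], "jaw": 0}, {"delta_pos": [0, 2.9, -9.2], "rotation": [0, 0, 0], "jaw": 0}, {"delta_pos": [0, 3.3, -9.1], "rotation": [0, 0, 0], "jaw": 0}, {"delta_pos": [0, 3.7, -8.9], "rotation": [0, 0, 0], "jaw": 0}, {"delta_pos": [0, 4.1, -8.8], "rotation": [0, 0, 0], "jaw": 0}, {"delta_pos": [0, 4.4, -8.6], "rotation": [0, 0, 0], "jaw": 0}, {"delta_pos": [0, 4.8, -8.4], "rotation": [0, 0, 0], "jaw": 0}, {"delta_pos": [0, 5.2, -8.2], "rotation": [0, 0, 0], "jaw": 0}]'

```text
t: 12.13
eef_pos: [0.5469, 0.0882, 0.2719]
tool_rot: [[-0.191, 0.982, -0.005], [0.982, 0.191, -0.0], [0.001, -0.005, -1.0]]
ft_force: [-12.7, -2.7, 3.8]
finger_gap: 0.0112
```

```bash
python3 - <<'E'
from h import *
def chk():
    s=bot.sense();m=M().T@(s["eef_pos"]-O);d=m-[.125,0,.148];print("t",s["t"],"gap",s["finger_gap"],"F",np.round(s["ft_force"],1),"mach",np.round(m,4),"angle",np.degrees(np.arctan2(d[2],-d[0]))-8.57,"r",np.hypot(d[0],d[2]))
chk()
E
```

```text
t 12.1333 gap 0.011190321841383848 F [-12.7  -2.7   3.8] mach [-6.160e-02 -1.000e-04  2.719e-01] angle 25.00550158624293 r 0.2239979979014722
```

Request:
jog_arm --moves '[{"delta_pos": [0, 4.5, -7.9], "rotation": [0, 0, 0], "jaw": 0}, {"delta_pos": [0, 5.4, -7.7], "rotation": [0, 0, 0], "jaw": 0}, {"delta_pos": [0, 5.9, -7.4], "rotation": [0, 0, 0], "jaw": 0}, {"delta_pos": [0, 6.5, -7.1], "rotation": [0, 0, 0], "jaw": 0}, {"delta_pos": [0, 6.8, -6.9], "rotation": [0, 0, 0], "jaw": 0}, {"delta_pos": [0, 7.1, -6.6], "rotation": [0, 0, 0], "jaw": 0}, {"delta_pos": [0, 7.4, -6.2], "rotation": [0, 0, 0], "jaw": 0}, {"delta_pos": [0, 7.6, -5.9], "rotation": [0, 0, 0], "jaw": 0}, {"delta_pos": [0, 4, -2.8], "rotation": [0, 0, 0], "jaw": 0}, {"delta_pos": [0, 3.9, -2.8], "rotation": [0, 0, 0], "jaw": 0}, {"delta_pos": [0, 4, -2.6], "rotation": [0, 0, 0], "jaw": 0}, {"delta_pos": [0, 4, -2.6], "rotation": [0, 0, 0], "jaw": 0}, {"delta_pos": [0, 0, 0], "rotation": [0, 0, 0], "jaw": 0}, {"delta_pos": [0, 0, 0], "rotation": [0, 0, 0], "jaw": 0}, {"delta_pos": [0, 0, 0], "rotation": [0, 0, 0], "jaw": 0}]'

```text
t: 13.38
eef_pos: [0.6142, 0.1014, 0.3407]
tool_rot: [[-0.192, 0.981, 0.003], [0.981, 0.192, 0.001], [0.001, 0.003, -1.0]]
ft_force: [-7.7, -1.5, 9.0]
finger_gap: 0.0112
```

```bash
python3 - <<'E'
from h import *
s=bot.sense();m=M().T@(s["eef_pos"]-O);d=m-[.125,0,.148];print("t",s["t"],"gap",s["finger_gap"],"F",np.round(s["ft_force"],1),"mach",np.round(m,4),"angle",np.degrees(np.arctan2(d[2],-d[0]))-8.57,"r",np.hypot(d[0],d[2]))
for n in("side","scene"):
    im=bot.read_camera(n);c=bot.calibration(n);cv2.imwrite(f"pics/{n}1.png",im[:,:,::-1])
    k,l,st,ce=cv2.connectedComponentsWithStats(red(im))
    print(n,[(st[i].tolist(),ce[i].round(1).tolist()) for i in range(1,k) if st[i,4]>8])
    h=lambda a,y:w([.125-.2215*np.cos(np.radians(8.57+a)),y,.145+.2215*np.sin(np.radians(8.57+a))])
    for a in(45,50,55):print(a,proj(c,h(a,-.045)).round(1),proj(c,h(a,.045)).round(1))
S=cv2.imread("pics/side1.png")[60:280,150:420];cv2.imwrite("pics/side1c.png",cv2.resize(S,None,fx=2.7,fy=2.7,interpolation=cv2.INTER_CUBIC))
E
```

```text
t 13.3833 gap 0.01124454996579709 F [-7.7 -1.5  9. ] mach [ 6.900e-03 -2.000e-04  3.407e-01] angle 49.92405050505385 r 0.22602764414199455
side [([274, 119, 20, 21, 83], [281.3, 129.2])]
45 [275.5 137.2] [259.3 113.6]
50 [282.2 131.4] [265.6 107.9]
55 [289.2 125.8] [272.3 102.6]
scene [([286, 143, 11, 20, 87], [290.7, 152.8]), ([337, 157, 13, 26, 93], [343.7, 166.4])]
45 [300.6 137.9] [349.6 158.6]
50 [296.2 138.5] [346.3 159.8]
55 [291.2 140.1] [342.5 162.1]
```

View pics/side1c.png

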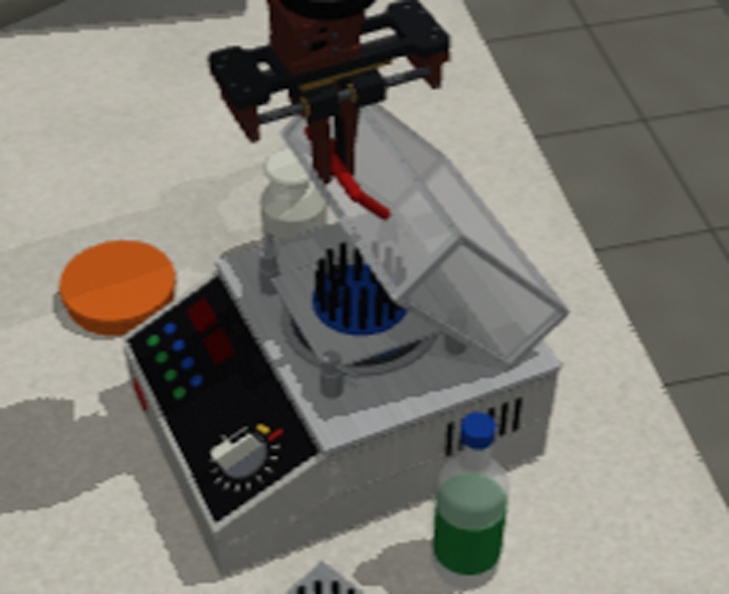

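View pics/scene1.png

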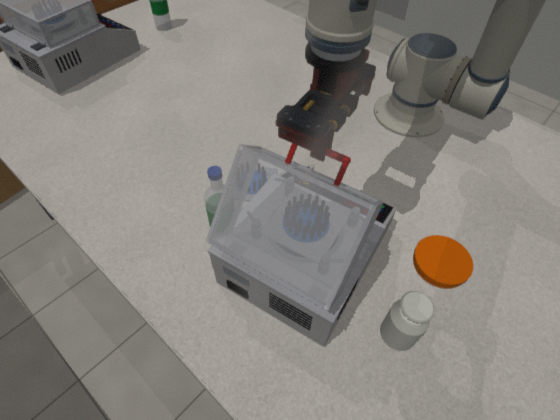

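```bash
python3 -c "
from bench import bot
s=bot.sense();print(s['t'],s['eef_pos'],s['ft_force'],s['finger_gap']);print(bot.job_done())"
```

```text
13.4833 [0.61409366 0.10147276 0.34065926] [-7.70662274 -0.48012561  8.88868443] 0.011317421870453
the job is handed in; nothing more can be done
None
```

The timer is back at zero and the guard is held open at about 50° by its red handle. The job was handed in at 13.5 s with the arm still gripping; handing in gives no verdict.

**Timer:** I gripped the knob and turned it back from about 1.35 rad. I stopped about 0.015 rad short of zero by the arm's measurement, so it did not run into the yellow sector. A close-up after release showed the pointer parallel to the red mark to within about 1°. The final side view still shows it at the mark.

**Guard:** The arm's final position gives 49.9°. The handle's position in the side view works out at about 50°, and in the scene view its two ends disagree, about 48° and 52–53°. The grip was steady with the fingers 11 mm apart.

**Disagreements:**
- The handle's path came out about 4.5 mm wider than the nominal radius. That could come from the machine position I measured or from where the bar sits in the pads.
- The arm is pulling sideways on the handle with about 8 N, and the peak reading was about 13 N, well under the limits.
- Together these leave about 1° of uncertainty in the guard angle.

**Surroundings:** In the last pictures the bottle, dispenser and tub look unmoved. The spare jig was only partly in view, and nothing in the force readings suggested contact with it.

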